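# Put away the specimens and release the slide drawer

## Task

Clear the lab bench: stand both screw-cap jars upright in the deep blue bin, lay both round lidded dishes flat, lid up and side by side, in the shallow metal tray, and lay the flat slide case, label up, in the slide drawer. The drawer is shut: press the round button on top of its little cabinet so that it springs open, and leave it open. Never tip the jars over on the way.

Things in the scene. Friction and masses are not known exactly. Their poses are not given: they have to be found in the camera images.
- jar_1_center (a point): Amber screw-cap jar with a white cap, standing: body 44 mm diameter, cap 46 mm diameter (the top 14 mm), 60 mm tall, about 70 g. The point is on its axis, half-way up (30 mm above its foot); z is up along the axis.
- jar_2_center (a point): The second jar, the same as the first.
- dish_1_center (a point): Round flat dish with its lid on, lying flat, pale clear plastic: base 56 mm diameter, lid 60 mm diameter (from 9 to 18 mm above the underside), 18 mm high, about 30 g. The point is its centre, 9 mm above its underside; z points up out of the lid.
- dish_2_center (a point): The second dish, the same as the first.
- mailer_center (a point): Slide case: flat closed white plastic box, 86 mm long (its x axis), 32 mm wide (its y axis), 16 mm high, with a paper label on top, about 40 g. The point is its centre, 8 mm above its underside; z is up.
- jar_bin: Deep blue plastic open bin, fixed: outside 170 mm (its x axis) by 110 mm (its y axis) by 35 mm high, walls and floor about 4 mm thick, no dividers. Holds the two jars. Origin at the centre of its underside, on the table; z is up.
- dish_tray: Shallow aluminium open tray, fixed: outside 196 mm (its x axis) by 112 mm (its y axis), rim only 14 mm high, walls and floor about 3 mm thick, no dividers. Holds the two dishes side by side along x. Origin at the centre of its underside, on the table; z is up.
- release_top (a point): Centre of the top of a round white push button, 28 mm wide, 10 mm proud of the flat top of a small fixed grey cabinet (125 mm deep, 140 mm wide, 44 mm high) whose white drawer front has no handle. The point is 54 mm above the table. It travels 6 mm straight down against a spring (2 N rising to 5 N); at 5 mm it frees the drawer, which slides out by itself; let go, the button springs back.
- drawer_front (a point): Middle of the top edge of the drawer's white front panel (136 mm wide, 6 mm thick), 42.5 mm above the table; moves with the drawer. x points into the cabinet (the drawer opens along -x), y along the panel, z up. The compartment, inside 86 mm along x by 115 mm along y, walls 24 mm high, floor 10 mm above the table, is centred 46 mm from this point along +x; in the clear when the drawer is out.
- slide_drawer (a joint): How far the drawer is out, in m: 0 shut and latched, 0.092 fully out. A weak spring (about 1 N) pushes it out and holds it there.

How it is judged:
By the outcome, as a careful person would: the job done as asked, in the order asked, and still so for the second after the job is handed in, with the robot touching nothing.
It also fails if it takes over 138 s, if anything falls off the work surface, if the arm or the gripper's body presses on something with over 40 N, if the wrist force passes 120 N, or if a joint passes its speed limit or range.

## Robot

A 6-joint arm with a two-finger parallel gripper is mounted at the origin on the work surface. World frame = base frame: x ahead of the robot, y to its left, z up, the work surface at z = 0. Lengths are in m, angles in rad, forces in N, time in s.
With the tool pointing down it reaches from about 0.35 to 0.775 m from the base axis. Payload 7.3 kg.
Tool frame: the origin (TCP) lies midway between the tips of the shut fingers; the grasp point (between the pads) lies 19 mm behind it; z points along the fingers, y is the direction in which the jaws open and shut (so a half turn about z gives the same grasp; the last joint's range is limited). The gripper opens to 92 mm and grips with 3 to 60 N. Pads are 19 mm wide; open, the fingers measure 130 mm over their backs; the gripper's body (75 mm by 190 mm) begins 47 mm behind the grasp point.
Start: joints at [1.169, 0.342, 1.524, -0, 1.275, -0.146], TCP at [0.133, 0.508, 0.227] pointing down, gripper open.
Joint ranges: [-2.53, 2.53], [-0.77, 2.02], [0.04, 2.7], [-1, 4.14], [0.28, 2.66], [-3.11, 3.11]. Speed limits (rad/s): [2.57, 2.57, 3.14, 3.14, 3.14, 3.14].

## Interface

Orientations are given as [roll, pitch, yaw] about the fixed x, y, z axes, in that order (R = Rz(yaw) Ry(pitch) Rx(roll)).
In Python, from cell import robot, imaging gives the robot as it stands. The module is installed in compiled form; this text tells all that it offers.
- The arm moves only by the tool send_rows, never from a script. Its argument "plan" is a list of rows, each a list of 3 entries, a list of its own where there are three numbers: the shift along the world's x, y, z in m, then the turn, a rotation vector about the world's x, y, z in rad, then the closure in counts, from 0 (fully open) to 255 (shut). A call has 1 to 20 rows; each row shifts and turns the commanded pose from where the row before left it; what a row does not reach is not made up. A row lasts 1/10 s, in which the tool goes at most 50 mm and 8.59 degrees, less where a joint would pass 70% of its speed; a pose out of reach is approached as far as the arm can. A call is refused whole if a number of a shift passes 0.05 or a number of a turn 0.15, either way. A call with a gripper value outside its range is refused whole. The fingers move at their own pace and stop on an object; "newtons" is the grip in N (left out, the last holds). Time passes only in rows, so rows that do not move let the fingers close. It gives the time, the measured TCP pose, the force and the opening at its end, in the units of the state.
- robot.observe(): the state, without advancing time (a new reading comes with each control period).
- imaging.read_camera(name): name is "scene" or "top"; returns a dict with "pixels" (480x640x3 uint8, red, green, blue), "fx", "fy", "cx", "cy" (pixels), "dist_coeffs" ([k1, k2, p1, p2, k3] as OpenCV has them; the pictures are not rectified), "world_from_camera" (4x4, takes a point from camera to world coordinates). Camera axes: x right, y down, z forward; pixel columns grow to the right and rows downward; lengths in m; the calibration is good to about 2 mm. A picture is of the moment at which its call begins. There is no depth.
- robot.hand_in(): hands the job in, once; it reports no verdict.
The state is a dict: "time": time; "qpos": joint angles; "qvel": joint speeds; "joint_efforts": joint torques, N m; "tool_pos": TCP position; "tool_rot": TCP orientation; "contact_force": force on the tool from outside, world axes, zero at the start; "torque": the same for the moment, N m; "opening": finger opening in m.
Only numpy, scipy, OpenCV 4.12 (cv2) and the standard library are available. Lean on these libraries where they do the work, as an engineer would, in place of code of your own. Each camera call takes 0.05 s, during which the arm holds its last target.

## Working session

There is one attempt and no reset: what is moved stays moved. The work goes in short steps, Python scripts to look and compute and a tool call to move; the robot and the scene stay as the last step left them, time stands still between calls to the robot, and variables do not carry over. Pictures are saved under pics/ and viewed, and the job is handed in when it is done.

Besides the shell and the picture viewer there is one more tool, called after "Request:" as name(argument=value, ...), one argument or row to a line, values as JSON. send_rows: Moves the arm, as the interface text tells. Its arguments: {"type":"object","properties":{"plan":{"type":"array"},"newtons":{"type":"number"}},"required":["plan"]}

```bash
mkdir -p pics; ls; python3 - <<'E'
from cell import robot, imaging
import cv2
print(robot.observe())
for n in("scene","top"):
    d=imaging.read_camera(n)
    cv2.imwrite(f"pics/{n}0.png",d["pixels"][:,:,::-1])
    print({k:v for k,v in d.items() if k!="pixels"})
E
```

```text
pics
{'time': 0.0, 'qpos': array([ 1.16900300e+00,  3.42740267e-01,  1.52500436e+00,  8.85542430e-06,
        1.27541820e+00, -1.45979591e-01]), 'qvel': array([ 0.00095978, -0.00061812, -0.00074318, -0.00033518, -0.00147911,
        0.00018085]), 'joint_efforts': array([ 9.24600099e-04, -4.31233943e+01, -2.44222909e+01,  7.19997799e-02,
        5.57714654e-02, -1.28970328e-04]), 'tool_pos': array([0.13264664, 0.5075454 , 0.22604028]), 'tool_rot': array([-3.14004041e+00, -2.36777958e-04,  2.88577615e+00]), 'contact_force': array([ 0.00694438, -0.64246663,  0.55429704]), 'torque': array([ 0.02352114, -0.01764127,  0.03806753]), 'opening': 0.09191917448414398}
{'fx': 565.7077672859593, 'fy': 565.7077672859593, 'cx': 320.72718459406354, 'cy': 247.0055006662406, 'dist_coeffs': array([-0.13551043,  0.        ,  0.        ,  0.        ,  0.        ]), 'world_from_camera': array([[-0.4480044 ,  0.72162004, -0.52778458,  1.15810487],
       [ 0.89402553,  0.35947626, -0.26738579,  0.30088551],
       [-0.00322491, -0.59164291, -0.80619369,  0.98213213],
       [ 0.        ,  0.        ,  0.        ,  1.        ]])}
{'fx': 500.4628394112001, 'fy': 500.4628394112001, 'cx': 319.60544715186666, 'cy': 237.85369840549353, 'dist_coeffs': array([-0.00473515,  0.        ,  0.        ,  0.        ,  0.        ]), 'world_from_camera': array([[ 1.58605463e-02, -9.91009892e-01,  1.32845159e-01,
         4.12144119e-01],
       [-9.99873917e-01, -1.58222077e-02,  1.34428877e-03,
         1.33688530e-02],
       [ 7.69700223e-04, -1.32849731e-01, -9.91135892e-01,
         1.09615193e+00],
       [ 0.00000000e+00,  0.00000000e+00,  0.00000000e+00,
         1.00000000e+00]])}
```

View pics/scene0.png

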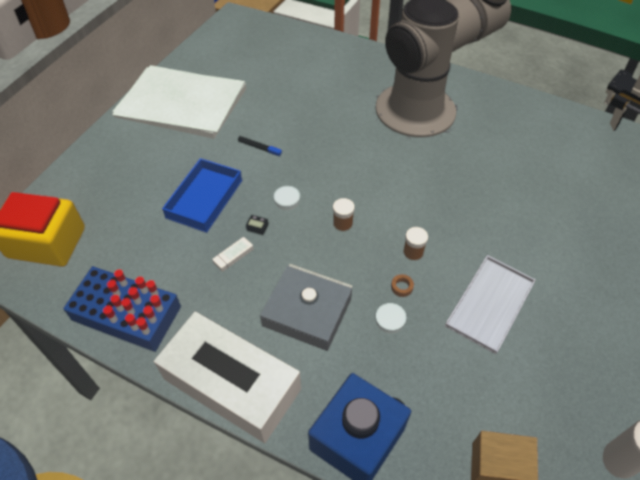

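View pics/top0.png

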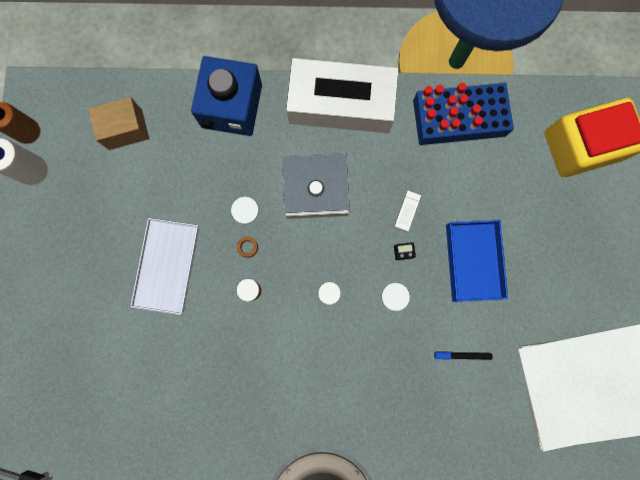

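The top view shows the jars at about (248,290) and (329,293), dishes at (245,210) and (396,297), and the slide case at (408,211). The metal tray is at (165,266), the blue bin at (477,261) and the cabinet button at (316,188). I'll enlarge these to read them more closely.

```bash
cat > h.py <<'E'
import numpy as np, cv2
from cell import robot, imaging
def cam(n): return imaging.read_camera(n)
def px2w(d,uv,z):
    K=np.array([[d["fx"],0,d["cx"]],[0,d["fy"],d["cy"]],[0,0,1]])
    p=cv2.undistortPoints(np.array(uv,float).reshape(-1,1,2),K,d["dist_coeffs"]).reshape(-1,2)
    T=d["world_from_camera"]
    r=np.c_[p,np.ones(len(p))]@T[:3,:3].T
    s=(z-T[2,3])/r[:,2]
    return T[:3,3]+r*s[:,None]
def w2px(d,P):
    K=np.array([[d["fx"],0,d["cx"]],[0,d["fy"],d["cy"]],[0,0,1]])
    M=np.linalg.inv(d["world_from_camera"])
    return cv2.projectPoints(np.array(P,float).reshape(-1,1,3),cv2.Rodrigues(M[:3,:3])[0],M[:3,3],K,d["dist_coeffs"])[0].reshape(-1,2)
def crop(d,u,v,w,h,k,name):
    c=d["pixels"][v:v+h,u:u+w,::-1]
    c=cv2.resize(c,None,fx=k,fy=k,interpolation=cv2.INTER_CUBIC)
    st=10
    for x in range((-u)%st,w,st):
        L=8 if (x+u)%50 else 16
        cv2.line(c,(x*k,0),(x*k,L),(0,0,255),1)
        if (x+u)%50==0: cv2.putText(c,str(x+u),(x*k+2,26),0,.4,(0,0,255))
    for y in range((-v)%st,h,st):
        L=8 if (y+v)%50 else 16
        cv2.line(c,(0,y*k),(L,y*k),(0,0,255),1)
        if (y+v)%50==0: cv2.putText(c,str(y+v),(18,y*k+4),0,.4,(0,0,255))
    cv2.imwrite("pics/"+name,c)
E
python3 - <<'E'
from h import *
import pickle
d=cam("top"); s=cam("scene"); pickle.dump((d,s),open("c0.pkl","wb"))
crop(d,120,140,200,150+30,4,"t_l.png"); crop(d,310,140,200,180,4,"t_r.png")
crop(s,160,150,200,150+40,4,"s_l.png"); crop(s,250,190,200+90,160+10,2,"s_r.png")
# segmentation of white round things in top
g=d["pixels"].astype(int)
m=(g.min(2)>185).astype(np.uint8); m[:140]=0; m[310:]=0
n,l,st,c=cv2.connectedComponentsWithStats(m)
for i in range(1,n):
    if st[i,4]>40: print(st[i],c[i].round(2))
E
```

```text
[  0 140  14  30 282] [  6.33 153.43]
[310 181  12  13 120] [315.37 186.98]
[395 191  26  40 538] [407.59 210.42]
[231 197  27  26 557] [244.14 209.57]
[286 210  62   5  88] [317.1  212.55]
[ 131  219   66   91 4148] [165.23 265.95]
[237 279  21  22 373] [247.02 289.47]
[319 282  21  22 378] [329.   292.75]
[382 283  27  27 593] [395.24 296.24]
```

View pics/t_l.png

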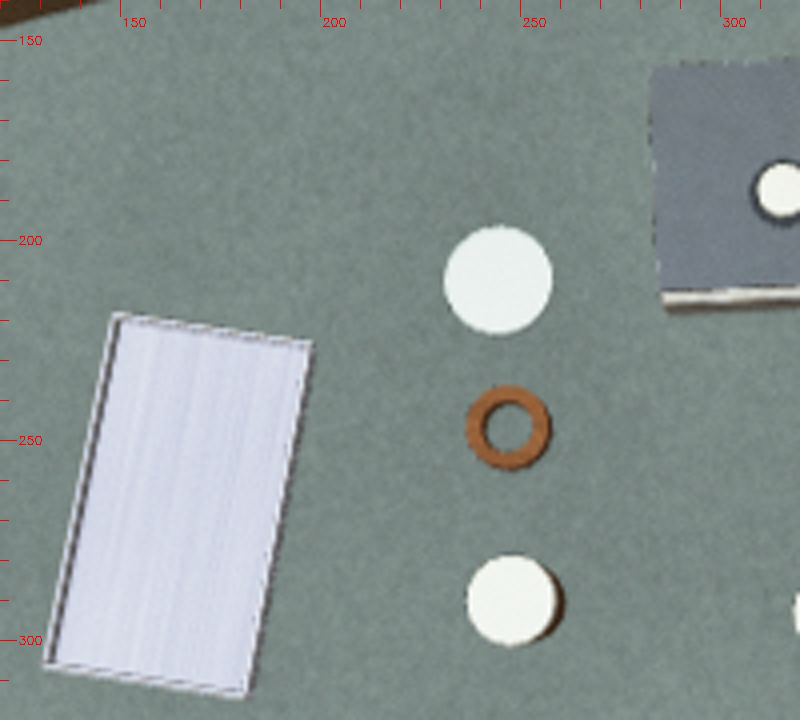

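View pics/t_r.png

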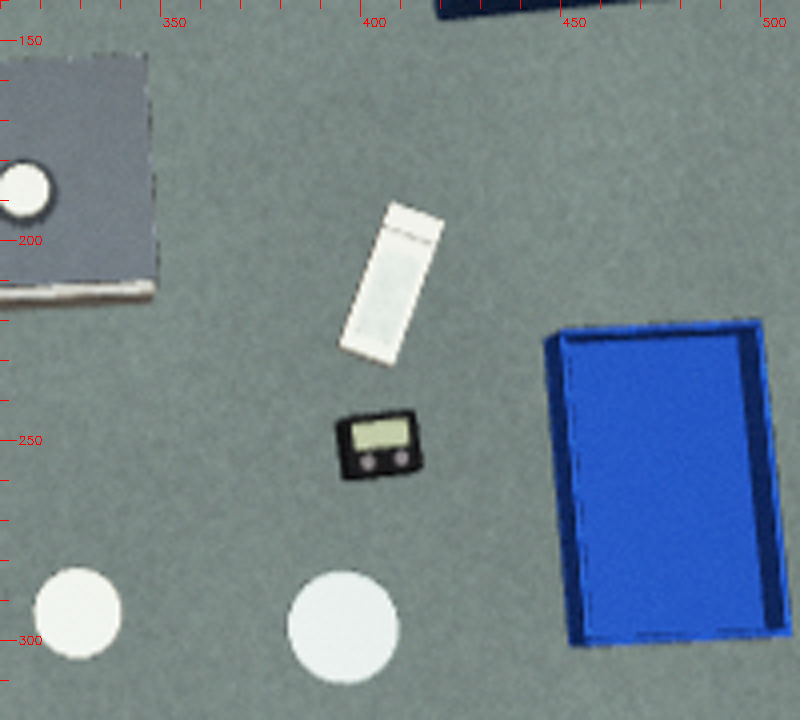

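View pics/s_l.png

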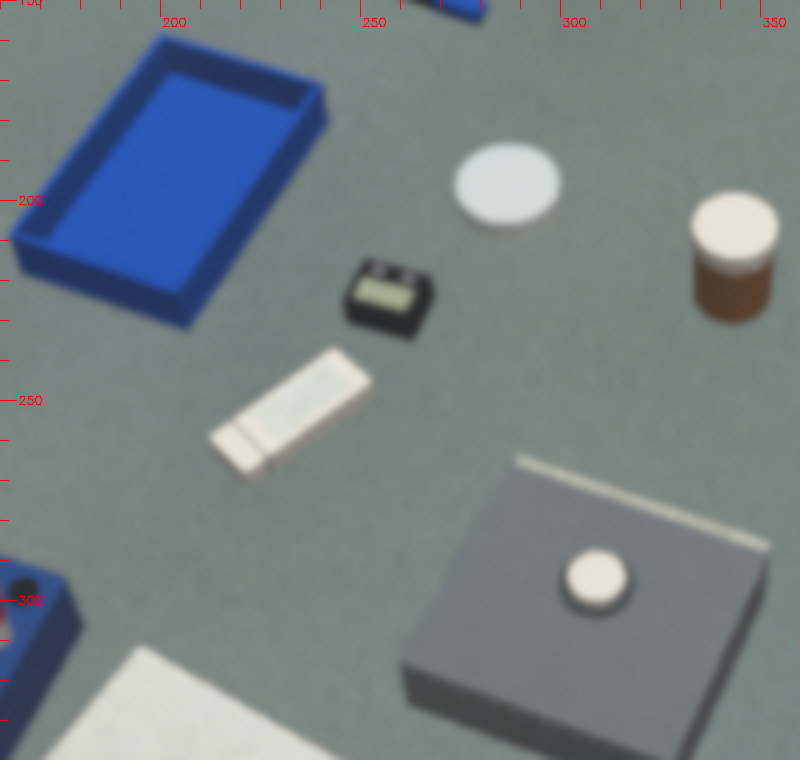

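```bash
python3 - <<'E'
from h import *
import pickle
d,s=pickle.load(open("c0.pkl","rb"))
o=lambda a,u,v:[(u+x/4-.4,v+y/4-.4) for x,y in a]
P=lambda n,uv,z:print(n,px2w(d,uv,z)[:,:2].round(4).tolist())
def rect(n,c,z):
    w=px2w(d,c,z)[:,:2]; print(n,"ctr",w.mean(0).round(4),"edges",[ (round(float(np.hypot(*e)),4),round(float(np.degrees(np.arctan2(e[1],e[0]))),1)) for e in np.roll(w,-1,0)-w])
P("jarL",[(247.3,289.6)],.06);P("jarR",[(329.1,292.9)],.06)
P("dishN(245)",[(244.3,209.6)],.018);P("dish2(395)",[(395.4,296.4)],.018)
rect("case",o([(391,202),(444,220),(392,365),(339,346)],310,140),.016)
P("button",[(315.5,187.1)],.054)
rect("bin",o([(545,336),(761,320),(791,635),(570,646)],310,140),.035)
rect("tray",o([(113,312),(314,342),(246,697),(44,667)],120,140),.014)
P("front",[(120+664/4-.4,140+292/4-.4),(310+154/4-.4,140+283/4-.4)],.0425)
P("cabback",[(120+650/4-.4,140+66/4-.4),(310+146/4-.4,140+54/4-.4)],.044)
# scene check
Q=lambda n,uv,z:print("S",n,px2w(s,uv,z)[:,:2].round(4).tolist())
so=lambda x,y:(160+x/4-.4,150+y/4-.4)
Q("jarR",[so(735,226)],.06);Q("dish",[so(507,184)],.018);Q("button",[so(597,577)],.054)
Q("case",[so((334+373+250+209)/4,(347+381+478+438)/4-4)],.016)
Q("bin",[so((162+326+186+11)/4,(38+86+320+233)/4)],.035)
E
```

```text
jarL [[0.4411, 0.162]]
jarR [[0.437, -0.0066]]
dishN(245) [[0.6164, 0.1807]]
dish2(395) [[0.4328, -0.1494]]
case ctr [ 0.6209 -0.1771] edges [(0.0307, -108.4), (0.0864, 160.2), (0.0306, 70.8), (0.0859, -19.7)]
button [[0.6607, 0.0253]]
bin ctr [ 0.5116 -0.3193] edges [(0.1169, -84.8), (0.1684, -176.4), (0.1169, 93.7), (0.1654, 3.6)]
tray ctr [0.4921 0.3499] edges [(0.1121, -97.6), (0.1945, 172.0), (0.11, 82.6), (0.195, -7.4)]
front [[0.6067, 0.0884], [0.6137, -0.0452]]
cabback [[0.7307, 0.099], [0.7397, -0.0398]]
S jarR [[0.4359, -0.0103]]
S dish [[0.4323, -0.1536]]
S button [[0.6604, 0.0226]]
S case [[0.619, -0.1815]]
S bin [[0.5192, -0.3213]]
```

View pics/s_r.png

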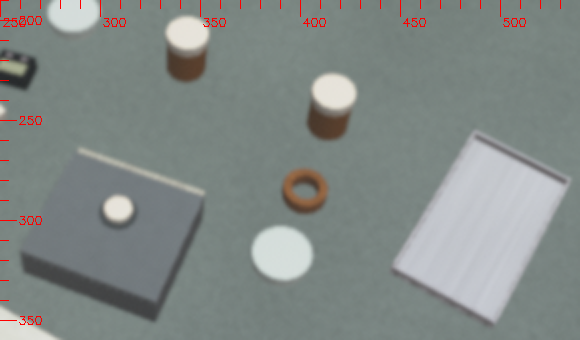

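Request:
send_rows(
  plan=[
    [[0.019,-0.022,-0.006],[0,0,0.02],0],
    [[0.019,-0.022,-0.006],[0,0,0.02],0],
    [[0.019,-0.022,-0.006],[0,0,0.02],0],
    [[0.019,-0.022,-0.006],[0,0,0.02],0],
    [[0.019,-0.022,-0.006],[0,0,0.02],0],
    [[0.019,-0.022,-0.006],[0,0,0.02],0],
    [[0.019,-0.022,-0.006],[0,0,0.02],0],
    [[0.019,-0.022,-0.006],[0,0,0.02],0],
    [[0.019,-0.022,-0.006],[0,0,0.02],0],
    [[0.019,-0.022,-0.006],[0,0,0.02],0],
    [[0.019,-0.022,-0.006],[0,0,0.02],0],
    [[0.019,-0.022,-0.006],[0,0,0.02],0],
    [[0.019,-0.022,-0.006],[0,0,0.02],0],
    [[0.019,-0.022,-0.006],[0,0,0.02],0],
    [[0.019,-0.022,-0.006],[0,0,0.02],0],
    [[0.02,-0.018,-0.006],[0,0,0.02],0],
    [[0,0,0],[0,0,0],0],
    [[0,0,0],[0,0,0],0],
  ],
  newtons=15,
)

```text
time: 2.0
tool_pos: [0.4376, 0.1597, 0.1304]
tool_rot: [3.141, -0.001, -3.079]
contact_force: [0.2, 0.1, -0.1]
opening: 0.0921
```

Request:
send_rows(
  plan=[
    [[0.003,0,-0.02],[0,0,0],0],
    [[0,0,-0.02],[0,0,0],0],
    [[0,0,-0.02],[0,0,0],0],
    [[0,0,-0.02],[0,0,0],0],
    [[0,0,-0.015],[0,0,0],0],
    [[0,0,-0.005],[0,0,0],0],
    [[0,0,0],[0,0,0],0],
  ],
)

```text
time: 2.7
tool_pos: [0.4401, 0.1605, 0.0306]
tool_rot: [3.142, -0.001, -3.077]
contact_force: [-0.1, -0.2, -0.1]
opening: 0.0917
```

```bash
python3 - <<'E'
from h import *
s=cam("scene"); print(robot.observe()["tool_pos"])
crop(s,340,160,160,120,5,"a1.png")
E
```

```text
[0.44066815 0.16045777 0.03114191]
```

View pics/a1.png

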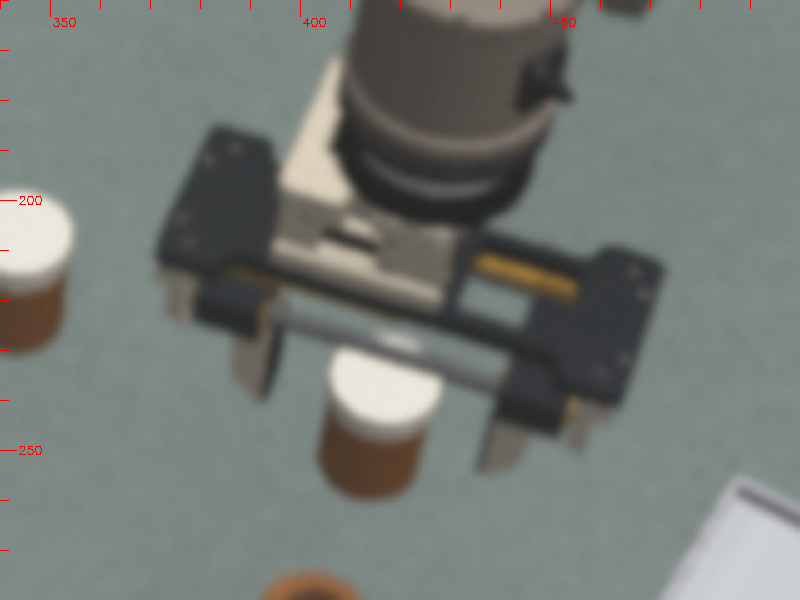

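The jar stands between the two fingers, with its cap at about (417,234). I'll close on it.

Request:
send_rows(
  plan=[
    [[0,0,0],[0,0,0],255],
    [[0,0,0],[0,0,0],255],
    [[0,0,0],[0,0,0],255],
    [[0,0,0],[0,0,0],255],
    [[0,0,0],[0,0,0],255],
    [[0,0,0],[0,0,0],255],
    [[0,0,0],[0,0,0],255],
    [[0,0,0],[0,0,0],255],
    [[0,0,0],[0,0,0],255],
  ],
  newtons=15,
)

```text
time: 3.65
tool_pos: [0.4409, 0.16, 0.0308]
tool_rot: [3.141, 0.0, -3.077]
contact_force: [-0.4, 0.6, 0.9]
opening: 0.0456
```

Request:
send_rows(
  plan=[
    [[0,0,0.005],[0,0,0],255],
    [[0,0,0.01],[0,0,0],255],
    [[0,0,0.02],[0,0,0],255],
    [[0,0,0.02],[0,0,0],255],
    [[0,0,0.02],[0,0,0],255],
    [[0,0,0.015],[0,0,0],255],
    [[0.002,-0.01,0],[0,0,0],255],
    [[0.004,-0.018,0],[0,0,0],255],
    [[0.006,-0.024,0],[0,0,0],255],
    [[0.006,-0.025,0],[0,0,0],255],
    [[0.006,-0.025,0],[0,0,0],255],
    [[0.006,-0.025,0],[0,0,0],255],
    [[0.006,-0.025,0],[0,0,0],255],
    [[0.006,-0.025,0],[0,0,0],255],
    [[0.006,-0.025,0],[0,0,0],255],
    [[0.006,-0.025,0],[0,0,0],255],
    [[0.006,-0.025,0],[0,0,0],255],
    [[0.006,-0.025,0],[0,0,0],255],
    [[0.006,-0.025,0],[0,0,0],255],
    [[0.006,-0.025,0],[0,0,0],255],
  ],
)

```text
time: 5.65
tool_pos: [0.5182, -0.1686, 0.12]
tool_rot: [3.141, -0.001, -3.078]
contact_force: [0.1, 0.1, -0.3]
opening: 0.0457
```

Request:
send_rows(
  plan=[
    [[0.006,-0.025,0],[0,0,0],255],
    [[0.006,-0.025,0],[0,0,0],255],
    [[0.006,-0.025,0],[0,0,0],255],
    [[0.006,-0.025,0],[0,0,0],255],
    [[0.006,-0.025,0],[0,0,0],255],
    [[0.004,-0.02,0],[0,0,0],255],
    [[0,-0.008,0],[0,0,0],255],
    [[0,0,0],[0,0,0],255],
    [[0,0,0],[0,0,0],255],
  ],
)

```text
time: 6.55
tool_pos: [0.5522, -0.3193, 0.1202]
tool_rot: [3.14, -0.001, -3.077]
contact_force: [-0.3, -0.5, -1.1]
opening: 0.0454
```

```bash
python3 - <<'E'
from h import *
s=cam("scene");d=cam("top"); print(robot.observe()["tool_pos"])
crop(s,130,110,160,120,5,"a2.png");crop(d,400,180,160,140,4,"a2t.png")
E
```

```text
[ 0.5525958  -0.31897742  0.12067624]
```

View pics/a2.png

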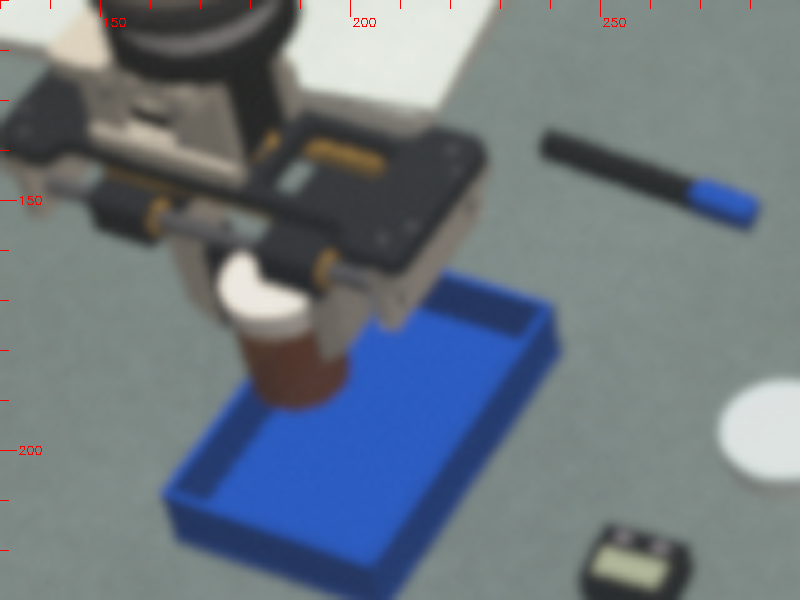

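View pics/a2t.png

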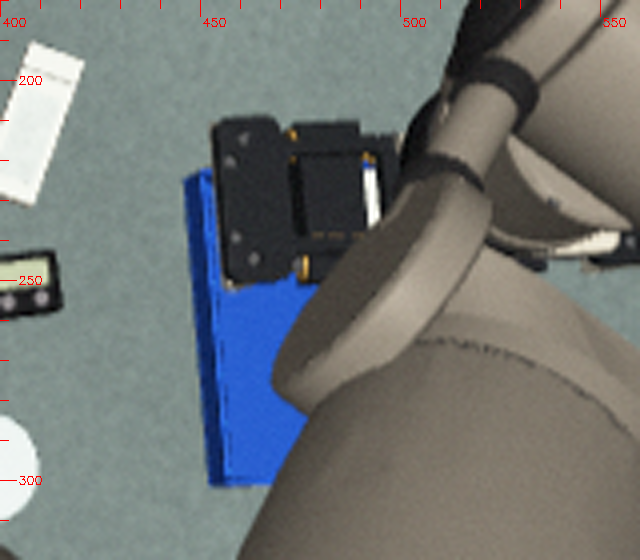

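The jar hangs upright over the far half of the bin, with its foot at about (188,190) in the scene view. I'll lower it in and release.

Request:
send_rows(
  plan=[
    [[0,-0.003,-0.015],[0,0,0],255],
    [[0,0,-0.02],[0,0,0],255],
    [[0,0,-0.02],[0,0,0],255],
    [[0,0,-0.015],[0,0,0],255],
    [[0,0,-0.01],[0,0,0],255],
    [[0,0,-0.005],[0,0,0],255],
    [[0,0,0],[0,0,0],255],
    [[0,0,0],[0,0,0],255],
  ],
)

```text
time: 7.45
tool_pos: [0.5532, -0.3233, 0.0363]
tool_rot: [-3.141, 0.001, -3.077]
contact_force: [-0.8, 0.1, -0.5]
opening: 0.0454
```

Request:
send_rows(
  plan=[
    [[0,0,-0.0015],[0,0,0],255],
    [[0,0,0],[0,0,0],255],
    [[0,0,0],[0,0,0],90],
    [[0,0,0],[0,0,0],90],
    [[0,0,0],[0,0,0],90],
    [[0,0,0],[0,0,0],90],
    [[0,0,0],[0,0,0],90],
    [[0,0,0.01],[0,0,0],90],
    [[0,0,0.02],[0,0,0],90],
    [[0,0,0.03],[0,0,0],90],
    [[0,0,0.03],[0,0,0],90],
  ],
)

```text
time: 8.55
tool_pos: [0.5527, -0.3229, 0.1257]
tool_rot: [3.141, -0.0, -3.077]
contact_force: [-0.1, -0.6, 0.8]
opening: 0.0595
```

Request:
send_rows(
  plan=[
    [[-0.005,0.013,0],[0,0,0],0],
    [[-0.01,0.026,0],[0,0,0],0],
    [[-0.01,0.027,0],[0,0,0],0],
    [[-0.01,0.027,0],[0,0,0],0],
    [[-0.01,0.027,0],[0,0,0],0],
    [[-0.01,0.027,0],[0,0,0],0],
    [[-0.01,0.027,0],[0,0,0],0],
    [[-0.01,0.027,0],[0,0,0],0],
    [[-0.01,0.027,0],[0,0,0],0],
    [[-0.01,0.027,0],[0,0,0],0],
    [[-0.01,0.027,0],[0,0,0],0],
    [[-0.008,0.022,0],[0,0,0],0],
    [[-0.003,0.01,0],[0,0,0],0],
    [[0,0,0],[0,0,0],0],
    [[0,0,0],[0,0,0],0],
  ],
)

```text
time: 10.05
tool_pos: [0.4376, -0.0097, 0.1247]
tool_rot: [-3.141, 0.001, -3.077]
contact_force: [0.5, 0.0, 0.2]
opening: 0.092
```

```bash
python3 - <<'E'
from h import *
s=cam("scene"); print(robot.observe()["tool_pos"])
crop(s,130,110,160,120,5,"a3.png")
E
```

```text
[ 0.43755591 -0.00987929  0.12450374]
```

View pics/a3.png

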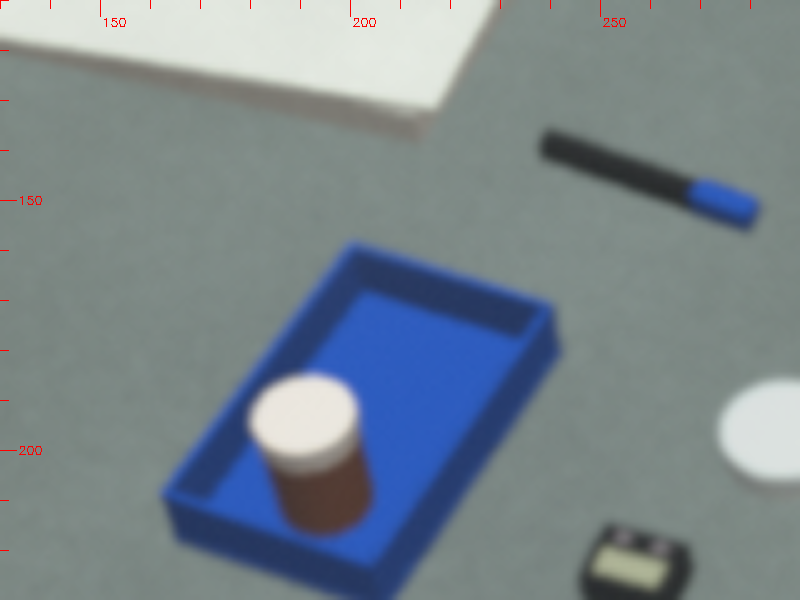

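The first jar stands upright in the near-camera half of the bin, with its foot at about (195,211). Next is jar 2.

Request:
send_rows(
  plan=[
    [[0,0.001,-0.02],[0,0,0],0],
    [[0,0,-0.02],[0,0,0],0],
    [[0,0,-0.02],[0,0,0],0],
    [[0,0,-0.02],[0,0,0],0],
    [[0,0,-0.01],[0,0,0],0],
    [[0,0,-0.004],[0,0,0],0],
    [[0,0,0],[0,0,0],0],
    [[0,0,0],[0,0,0],255],
    [[0,0,0],[0,0,0],255],
    [[0,0,0],[0,0,0],255],
    [[0,0,0],[0,0,0],255],
    [[0,0,0],[0,0,0],255],
    [[0,0,0],[0,0,0],255],
    [[0,0,0],[0,0,0],255],
    [[0,0,0],[0,0,0],255],
  ],
  newtons=15,
)

```text
time: 11.6
tool_pos: [0.4369, -0.0081, 0.0303]
tool_rot: [3.142, 0.0, -3.077]
contact_force: [0.2, -0.4, 0.5]
opening: 0.0457
```

Request:
send_rows(
  plan=[
    [[0,0,0.005],[0,0,0],255],
    [[0,0,0.01],[0,0,0],255],
    [[0,0,0.02],[0,0,0],255],
    [[0,0,0.02],[0,0,0],255],
    [[0,0,0.02],[0,0,0],255],
    [[0,0,0.015],[0,0,0],255],
    [[0.002,-0.012,0],[0,0,0],255],
    [[0.003,-0.02,0],[0,0,0],255],
    [[0.003,-0.025,0],[0,0,0],255],
    [[0.003,-0.027,0],[0,0,0],255],
    [[0.003,-0.027,0],[0,0,0],255],
    [[0.003,-0.027,0],[0,0,0],255],
    [[0.003,-0.027,0],[0,0,0],255],
    [[0.003,-0.027,0],[0,0,0],255],
    [[0.003,-0.027,0],[0,0,0],255],
    [[0.003,-0.027,0],[0,0,0],255],
    [[0.003,-0.027,0],[0,0,0],255],
    [[0.003,-0.025,0],[0,0,0],255],
    [[0.001,-0.015,0],[0,0,0],255],
    [[0,-0.006,0],[0,0,0],255],
  ],
)

```text
time: 13.6
tool_pos: [0.4722, -0.3286, 0.1195]
tool_rot: [3.141, -0.001, -3.079]
contact_force: [-0.1, 0.2, -0.6]
opening: 0.0457
```

Request:
send_rows(
  plan=[
    [[0,0,0],[0,0,0],255],
    [[0,0,0],[0,0,0],255],
  ],
)

```text
time: 13.8
tool_pos: [0.4726, -0.3261, 0.12]
tool_rot: [3.141, -0.001, -3.077]
contact_force: [-0.1, 0.5, -0.7]
opening: 0.0457
```

```bash
python3 - <<'E'
from h import *
s=cam("scene"); print(robot.observe()["tool_pos"])
crop(s,130,110,160,120,5,"a4.png")
E
```

```text
[ 0.47267914 -0.32597232  0.12014948]
```

View pics/a4.png

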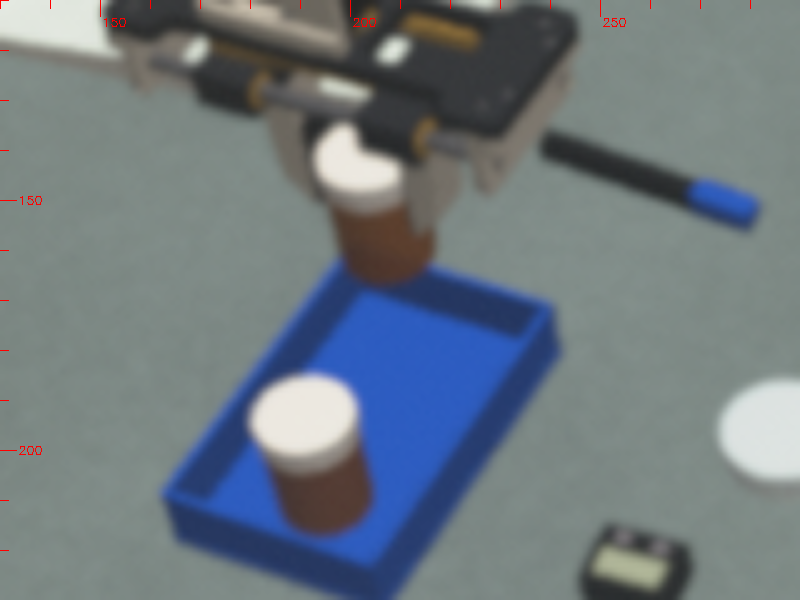

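Jar 2 hangs upright over the free end of the bin, with its foot at about (207,163), well clear of jar 1. I'll lower it and release.

Request:
send_rows(
  plan=[
    [[0,0,-0.015],[0,0,0],255],
    [[0,0,-0.02],[0,0,0],255],
    [[0,0,-0.02],[0,0,0],255],
    [[0,0,-0.015],[0,0,0],255],
    [[0,0,-0.01],[0,0,0],255],
    [[0,0,-0.0055],[0,0,0],255],
    [[0,0,0],[0,0,0],255],
    [[0,0,0],[0,0,0],255],
    [[0,0,0],[0,0,0],90],
    [[0,0,0],[0,0,0],90],
    [[0,0,0],[0,0,0],90],
    [[0,0,0],[0,0,0],90],
    [[0,0,0],[0,0,0],90],
    [[0,0,0.01],[0,0,0],90],
    [[0,0,0.02],[0,0,0],90],
    [[0,0,0.03],[0,0,0],90],
    [[0,0,0.03],[0,0,0],90],
  ],
)

```text
time: 15.55
tool_pos: [0.4727, -0.3269, 0.1262]
tool_rot: [3.141, -0.0, -3.077]
contact_force: [0.1, -0.2, -0.1]
opening: 0.0598
```

Request:
send_rows(
  plan=[
    [[-0.004,0.02,0],[0,0,-0.1],0],
    [[-0.004,0.02,0],[0,0,-0.1],0],
    [[-0.004,0.02,0],[0,0,-0.1],0],
    [[-0.004,0.02,0],[0,0,-0.1],0],
    [[-0.004,0.02,0],[0,0,-0.1],0],
    [[-0.004,0.02,-0.01],[0,0,-0.1],0],
    [[-0.004,0.02,-0.015],[0,0,-0.1],0],
    [[-0.004,0.02,-0.015],[0,0,-0.1],0],
    [[-0.004,0.01,-0.015],[0,0,-0.1],0],
    [[-0.004,0.005,-0.015],[0,0,-0.085],0],
    [[0,0,0],[0,0,0],0],
    [[0,0,0],[0,0,0],0],
  ],
)

```text
time: 16.75
tool_pos: [0.4333, -0.1524, 0.0555]
tool_rot: [3.141, 0.001, 2.223]
contact_force: [0.8, -0.3, -0.1]
opening: 0.0918
```

```bash
python3 - <<'E'
from h import *
s=cam("scene"); print(robot.observe()["tool_pos"])
crop(s,150,110,200,150,4,"a5.png")
E
```

```text
[ 0.43365829 -0.15273053  0.05570865]
```

View pics/a5.png

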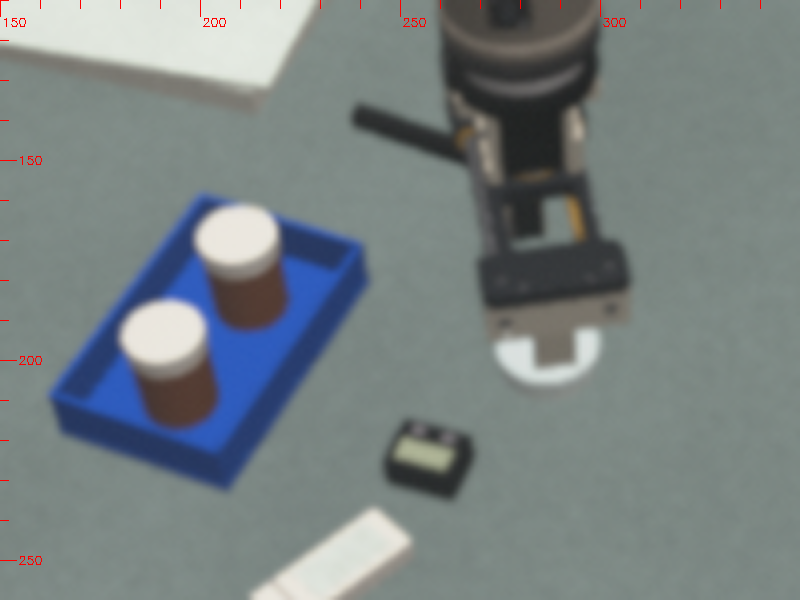

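Both jars stand upright in the bin, and the open fingers straddle the dish at about (286,197). I'll go down and grip it.

Request:
send_rows(
  plan=[
    [[-0.001,0.001,-0.02],[0,0,0],0],
    [[0,0,-0.02],[0,0,0],0],
    [[0,0,-0.008],[0,0,0],0],
    [[0,0,-0.003],[0,0,0],0],
    [[0,0,0],[0,0,0],0],
    [[0,0,0],[0,0,0],255],
    [[0,0,0],[0,0,0],255],
    [[0,0,0],[0,0,0],255],
    [[0,0,0],[0,0,0],255],
    [[0,0,0],[0,0,0],255],
    [[0,0,0],[0,0,0],255],
    [[0,0,0],[0,0,0],255],
  ],
  newtons=10,
)

```text
time: 18.0
tool_pos: [0.4319, -0.1511, 0.0039]
tool_rot: [3.141, 0.0, 2.221]
contact_force: [-0.6, -0.5, 4.0]
opening: 0.0592
```

Request:
send_rows(
  plan=[
    [[0,0,0.005],[0,0,0],255],
    [[0,0,0.01],[0,0,0],255],
    [[0,0,0.02],[0,0,0],255],
    [[0,0,0.02],[0,0,0],255],
    [[0,0.01,0.01],[0,0,0],255],
    [[0,0.02,0],[0,0,0],255],
    [[0.001,0.025,0],[0,0,0],255],
    [[0.001,0.03,0],[0,0,0],255],
    [[0.001,0.03,0],[0,0,0],255],
    [[0.001,0.03,0],[0,0,0],255],
    [[0.001,0.03,0],[0,0,0],255],
    [[0.001,0.03,0],[0,0,0],255],
    [[0.001,0.03,0],[0,0,0],255],
    [[0.001,0.03,0],[0,0,0],255],
    [[0.001,0.03,0],[0,0,0],255],
    [[0.001,0.03,0],[0,0,0],255],
    [[0.001,0.03,0],[0,0,0],255],
    [[0.001,0.03,0],[0,0,0],255],
    [[0.001,0.03,0],[0,0,0],255],
    [[0.001,0.03,0],[0,0,0],255],
  ],
)

```text
time: 20.0
tool_pos: [0.4449, 0.2956, 0.0688]
tool_rot: [-3.141, -0.0, 2.221]
contact_force: [-0.2, -0.8, -1.1]
opening: 0.0596
```

Request:
send_rows(
  plan=[
    [[0,0.03,0],[0,0,0],255],
    [[0,0.02,0],[0,0,0],255],
    [[0,0.01,0],[0,0,0],255],
    [[0,0,0],[0,0,0],255],
    [[0,0,0],[0,0,0],255],
  ],
)

```text
time: 20.5
tool_pos: [0.4454, 0.3533, 0.0686]
tool_rot: [-3.141, 0.0, 2.221]
contact_force: [0.4, -0.8, -0.5]
opening: 0.0595
```

```bash
python3 - <<'E'
from h import *
s=cam("scene");d=cam("top"); print(robot.observe()["tool_pos"])
crop(s,430,200,160,120,5,"a6.png");crop(d,100,200,160,120,4,"a6t.png")
E
```

```text
[0.44571635 0.35291635 0.0687103 ]
```

View pics/a6.png

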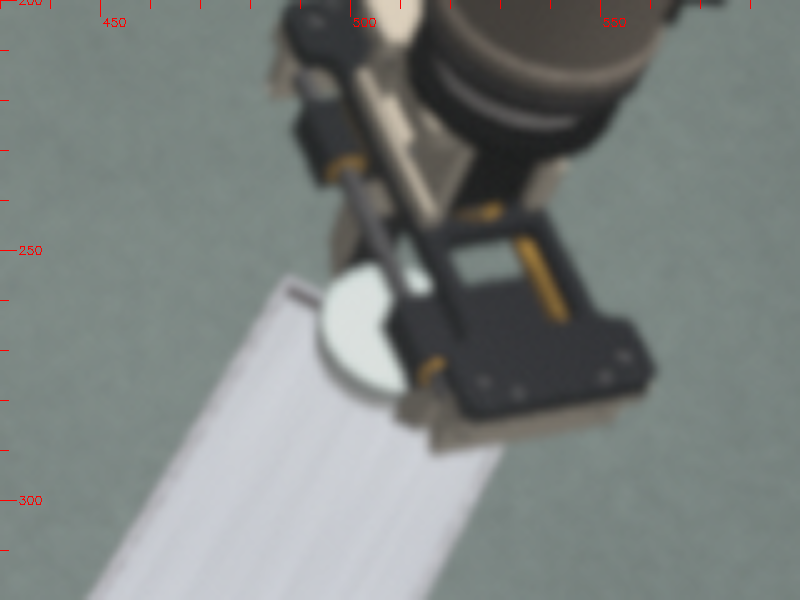

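View pics/a6t.png

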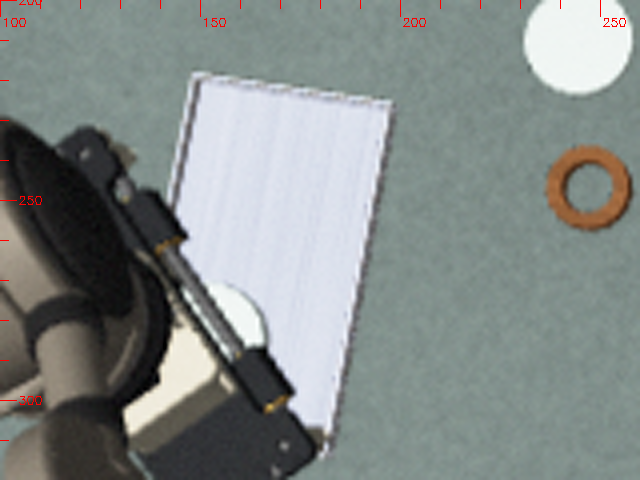

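The dish is held level over the near end of the tray, and by the geometry the fingers clear the rim by at least 7 mm. I'll lower it.

Request:
send_rows(
  plan=[
    [[0.001,0,-0.02],[0,0,0],255],
    [[0,0,-0.02],[0,0,0],255],
    [[0,0,-0.012],[0,0,0],255],
    [[0,0,-0.006],[0,0,0],255],
    [[0,0,-0.003],[0,0,0],255],
    [[0,0,0],[0,0,0],255],
    [[0,0,0],[0,0,0],255],
  ],
)

```text
time: 21.3
tool_pos: [0.4472, 0.3542, 0.0084]
tool_rot: [3.14, 0.0, 2.221]
contact_force: [0.3, -0.1, -1.1]
opening: 0.0596
```

Request:
send_rows(
  plan=[
    [[0,0,-0.001],[0,0,0],255],
    [[0,0,0],[0,0,0],255],
    [[0,0,0],[0,0,0],70],
    [[0,0,0],[0,0,0],70],
    [[0,0,0],[0,0,0],70],
    [[0,0,0],[0,0,0],70],
    [[0,0,0.005],[0,0,0],70],
    [[0,0,0.015],[0,0,0],70],
    [[0,0,0.03],[0,0,0],70],
    [[0,0,0.03],[0,0,0],70],
    [[0.015,-0.015,0],[0,0,0],0],
    [[0.02,-0.02,0],[0,0,0],0],
    [[0.02,-0.02,0],[0,0,0],0],
    [[0.02,-0.02,0],[0,0,0],0],
    [[0.02,-0.02,0],[0,0,0],0],
    [[0.02,-0.02,0],[0,0,0],0],
    [[0.02,-0.02,0],[0,0,0],0],
    [[0.02,-0.02,0],[0,0,0],0],
    [[0.014,-0.02,0],[0,0,0],0],
    [[0,0,0],[0,0,0],0],
  ],
)

```text
time: 23.3
tool_pos: [0.6176, 0.1762, 0.0869]
tool_rot: [3.141, 0.001, 2.218]
contact_force: [-0.1, -0.3, -0.2]
opening: 0.092
```

```bash
python3 - <<'E'
from h import *
s=cam("scene");d=cam("top"); print(robot.observe()["tool_pos"])
crop(s,340,190,200,150,4,"a7.png");crop(d,100,200,160,120,4,"a7t.png")
E
```

```text
[0.61566845 0.17870826 0.08677738]
```

View pics/a7.png

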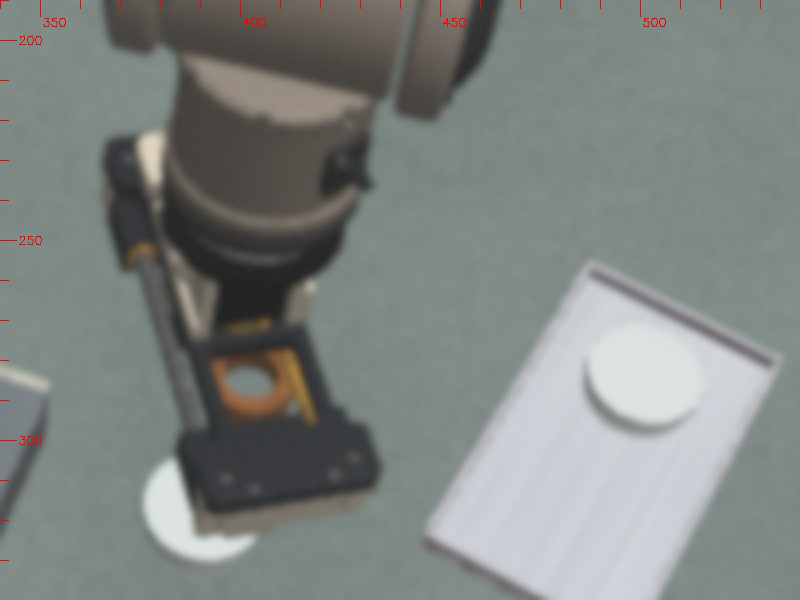

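View pics/a7t.png

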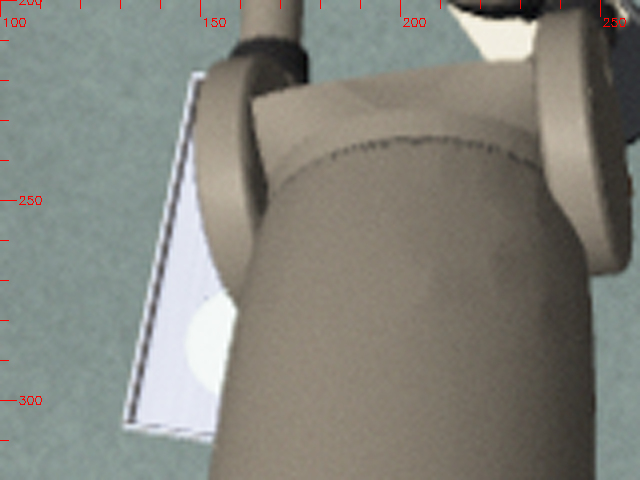

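The first dish lies flat in the tray at about (500,283), and the gripper is over the second dish. I'll go down.

Request:
send_rows(
  plan=[
    [[0,0,-0.02],[0,0,0],0],
    [[0,0,-0.025],[0,0,0],0],
    [[0,0,-0.02],[0,0,0],0],
    [[0,0,-0.012],[0,0,0],0],
    [[0,0,-0.006],[0,0,0],0],
    [[0,0,0],[0,0,0],0],
    [[0,0,0],[0,0,0],255],
    [[0,0,0],[0,0,0],255],
    [[0,0,0],[0,0,0],255],
    [[0,0,0],[0,0,0],255],
    [[0,0,0],[0,0,0],255],
    [[0,0,0],[0,0,0],255],
    [[0,0,0],[0,0,0],255],
  ],
  newtons=10,
)

```text
time: 24.7
tool_pos: [0.616, 0.1789, 0.0041]
tool_rot: [3.141, 0.0, 2.221]
contact_force: [-1.1, -0.2, 3.0]
opening: 0.0594
```

Request:
send_rows(
  plan=[
    [[0,0,0.005],[0,0,0],255],
    [[0,0,0.01],[0,0,0],255],
    [[0,0,0.02],[0,0,0],255],
    [[0,0,0.02],[0,0,0],255],
    [[-0.005,0.01,0.01],[0,0,0],255],
    [[-0.01,0.02,0],[0,0,0],255],
    [[-0.012,0.025,0],[0,0,0],255],
    [[-0.012,0.025,0],[0,0,0],255],
    [[-0.012,0.025,0],[0,0,0],255],
    [[-0.012,0.025,0],[0,0,0],255],
    [[-0.01,0.02,0],[0,0,0],255],
    [[-0.005,0.013,0],[0,0,0],255],
    [[0,0,0],[0,0,0],255],
    [[0,0,0],[0,0,0],255],
  ],
)

```text
time: 26.1
tool_pos: [0.5379, 0.3417, 0.0687]
tool_rot: [-3.142, 0.0, 2.221]
contact_force: [-0.3, -0.6, -0.3]
opening: 0.0598
```

```bash
python3 - <<'E'
from h import *
s=cam("scene");d=cam("top"); print(robot.observe()["tool_pos"])
crop(s,400,210,200,150,4,"a8.png")
E
```

```text
[0.53835903 0.340977   0.06872633]
```

View pics/a8.png

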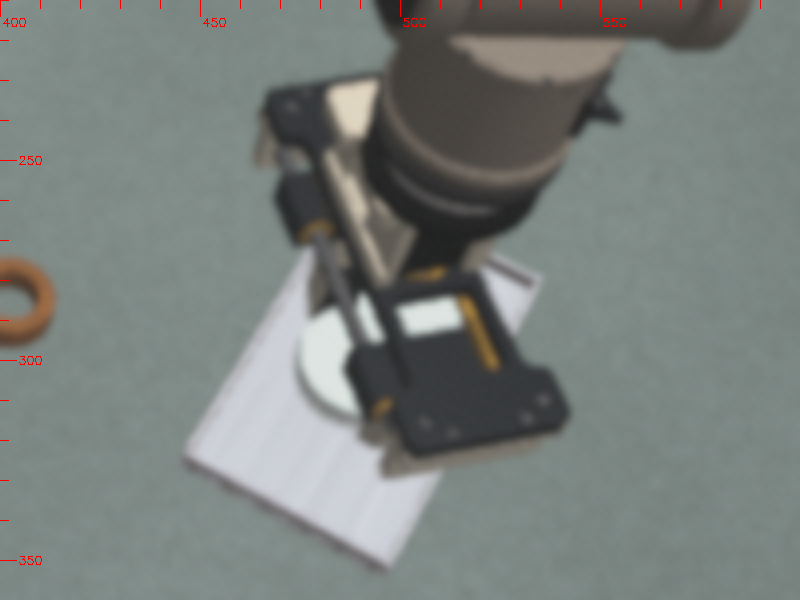

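The second dish is level over the far half of the tray, at about (490,297). I'll lower and release it, then retreat towards the button.

Request:
send_rows(
  plan=[
    [[0,0.001,-0.02],[0,0,0],255],
    [[0,0,-0.02],[0,0,0],255],
    [[0,0,-0.012],[0,0,0],255],
    [[0,0,-0.006],[0,0,0],255],
    [[0,0,-0.0035],[0,0,0],255],
    [[0,0,0],[0,0,0],255],
    [[0,0,0],[0,0,0],255],
    [[0,0,0],[0,0,0],70],
    [[0,0,0],[0,0,0],70],
    [[0,0,0],[0,0,0],70],
    [[0,0,0],[0,0,0],70],
    [[0,0,0.005],[0,0,0],70],
    [[0,0,0.015],[0,0,0],70],
    [[0,0,0.03],[0,0,0],70],
    [[0,0,0.04],[0,0,0],70],
    [[0,0,0],[0,0,0],70],
  ],
)

```text
time: 27.8
tool_pos: [0.5412, 0.3447, 0.1047]
tool_rot: [3.129, 0.002, 2.221]
contact_force: [0.3, 0.1, -0.1]
opening: 0.0663
```

```bash
python3 - <<'E'
from h import *
s=cam("scene");o=robot.observe(); print(o["tool_pos"],o["tool_rot"],o["qvel"].round(3))
crop(s,400,210,200,150,4,"a9.png")
E
```

```text
[0.53985223 0.34399136 0.10188333] [3.13359504e+00 1.60777830e-03 2.22086527e+00] [-0.001  0.052  0.062  0.001 -0.019 -0.001]
```

View pics/a9.png

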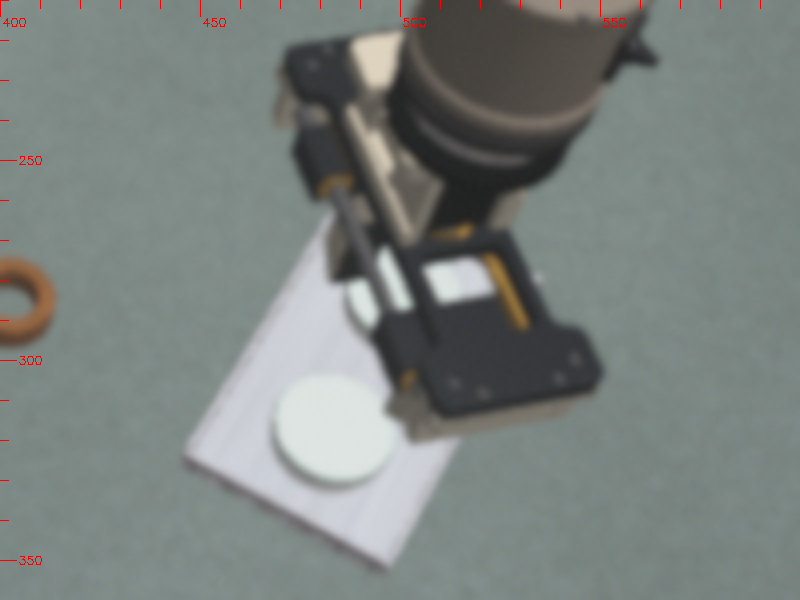

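The second dish lies flat in the tray at about (483,316), beside the first. Next is the button: I'll shut the fingers and move above it.

Request:
send_rows(
  plan=[
    [[0.005,-0.013,0],[0,0,0.04],255],
    [[0.01,-0.026,0],[0,0,0.05],255],
    [[0.01,-0.026,0],[0,0,0.05],255],
    [[0.01,-0.026,0],[0,0,0.05],255],
    [[0.01,-0.026,0],[0,0,0.05],255],
    [[0.01,-0.026,0],[0,0,0.05],255],
    [[0.01,-0.026,0],[0,0,0.05],255],
    [[0.01,-0.026,0],[0,0,0.05],255],
    [[0.01,-0.026,0],[0,0,0.05],255],
    [[0.01,-0.026,0],[0,0,0.05],255],
    [[0.01,-0.026,0],[0,0,0.05],255],
    [[0.01,-0.026,-0.01],[0,0,0.04],255],
    [[0.005,-0.016,-0.01],[0,0,0],255],
    [[0.002,-0.003,0],[0,0,0],255],
    [[0,0,0],[0,0,0],255],
    [[0,0,0],[0,0,0],255],
  ],
)

```text
time: 29.45
tool_pos: [0.6596, 0.0262, 0.0775]
tool_rot: [3.141, -0.0, 2.801]
contact_force: [-0.1, 0.4, 0.1]
opening: 0.0003
```

```bash
python3 - <<'E'
from h import *
s=cam("scene");o=robot.observe(); print(o["tool_pos"],o["tool_rot"],o["contact_force"],o["opening"])
crop(s,220,230,160,120,5,"a10.png")
E
```

```text
[0.65969087 0.02633148 0.07768244] [3.14108708e+00 2.08539601e-04 2.80176733e+00] [ 1.10407868  0.92200338 -0.25344686] 0.0001597531928289254
```

View pics/a10.png

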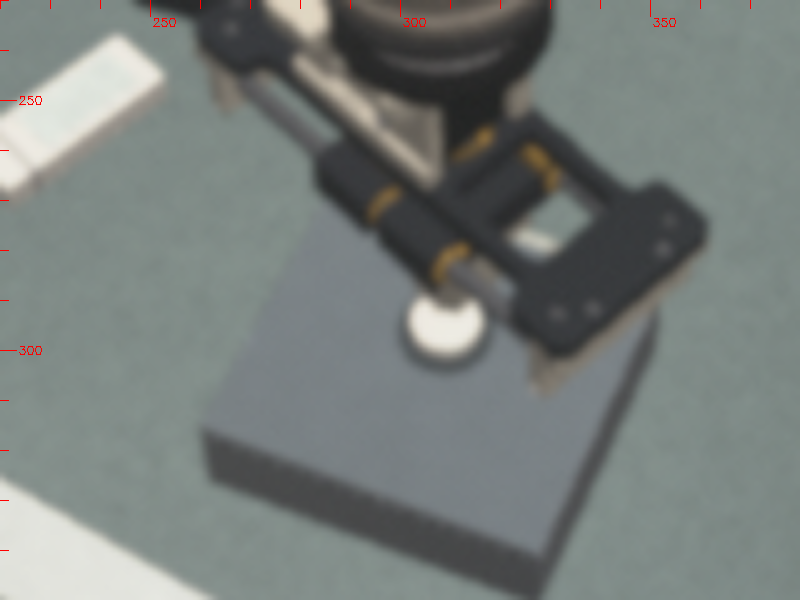

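The shut fingers are just above the button, which is at about (309,294). I'll press slowly.

Request:
send_rows(
  plan=[
    [[0.001,-0.002,-0.01],[0,0,0],255],
    [[0,0,-0.01],[0,0,0],255],
    [[0,0,-0.004],[0,0,0],255],
    [[0,0,-0.002],[0,0,0],255],
    [[0,0,-0.002],[0,0,0],255],
    [[0,0,0],[0,0,0],255],
    [[0,0,0],[0,0,0],255],
  ],
)

```text
time: 30.2
tool_pos: [0.6607, 0.0231, 0.0496]
tool_rot: [3.141, -0.0, 2.801]
contact_force: [-2.4, 1.3, 4.5]
opening: 0.0006
```

Request:
send_rows(
  plan=[
    [[0,0,-0.001],[0,0,0],255],
    [[0,0,-0.0005],[0,0,0],255],
    [[0,0,0],[0,0,0],255],
    [[0,0,0],[0,0,0],255],
    [[0,0,0.01],[0,0,0],255],
    [[0,0,0.02],[0,0,0],255],
    [[0,0,0.02],[0,0,0],255],
    [[0,0,0.02],[0,0,0],255],
  ],
)

```text
time: 31.0
tool_pos: [0.6612, 0.0224, 0.1187]
tool_rot: [-3.141, 0.001, 2.801]
contact_force: [0.1, 0.0, -0.1]
opening: 0.0003
```

```bash
python3 - <<'E'
from h import *
s=cam("scene");o=robot.observe(); print(o["tool_pos"],o["contact_force"])
crop(s,200,180,200,150,4,"a11.png")
E
```

```text
[0.66301032 0.02227337 0.12262854] [1.64916222 0.01000607 2.81797295]
```

View pics/a11.png

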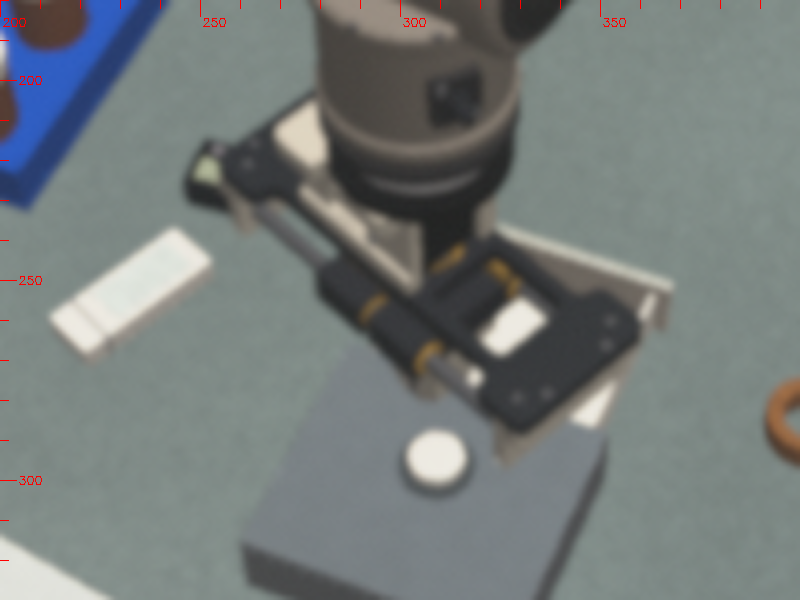

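The drawer has sprung open, with its front's top edge running from about (325,237) to (367,252). I'll move to the slide case.

Request:
send_rows(
  plan=[
    [[-0.002,-0.012,0],[0,0,0],60],
    [[-0.005,-0.025,0],[0,0,0],60],
    [[-0.005,-0.025,0],[0,0,0],60],
    [[-0.005,-0.025,0],[0,0,0],60],
    [[-0.005,-0.025,0],[0,0,0],60],
    [[-0.005,-0.025,0],[0,0,0],60],
    [[-0.005,-0.025,-0.01],[0,0,0],60],
    [[-0.005,-0.02,-0.02],[0,0,0],60],
    [[-0.004,-0.015,-0.02],[0,0,0],60],
    [[0,-0.005,0],[0,0,0],60],
    [[0,0,0],[0,0,0],60],
    [[0,0,0],[0,0,0],60],
  ],
)

```text
time: 32.25
tool_pos: [0.6204, -0.1789, 0.0684]
tool_rot: [3.141, 0.001, 2.801]
contact_force: [-0.6, 0.3, 0.1]
opening: 0.0702
```

```bash
python3 - <<'E'
from h import *
import pickle
s=cam("scene");d=cam("top");o=robot.observe(); print(o["tool_pos"],o["tool_rot"])
pickle.dump((d,s),open("c1.pkl","wb"))
crop(s,200,180,200,150,4,"a12.png");crop(d,260,140,180,130,4,"a12t.png")
E
```

```text
[ 0.62053    -0.17847758  0.06874444] [3.14150818e+00 1.69808862e-03 2.80177636e+00]
```

View pics/a12.png

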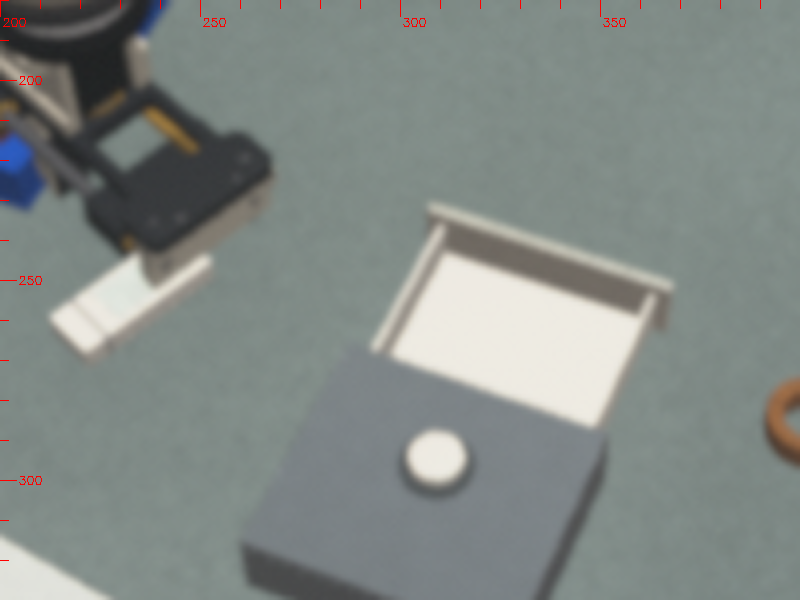

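View pics/a12t.png

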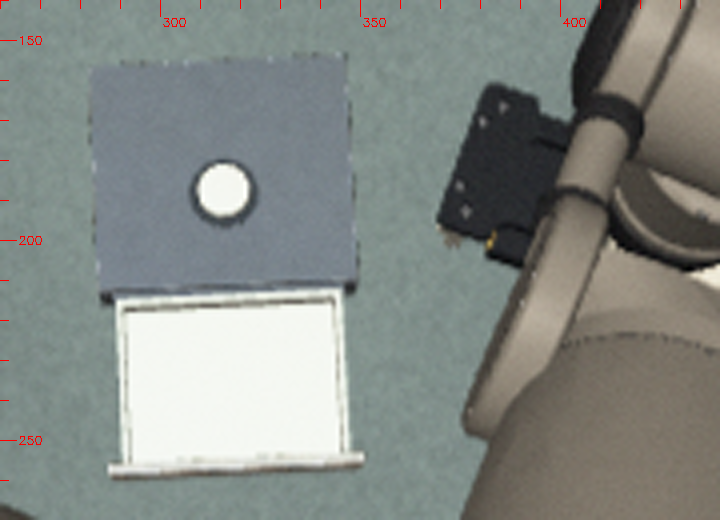

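```bash
python3 - <<'E'
from h import *
import pickle
d,s=pickle.load(open("c1.pkl","rb"))
t=lambda x,y:(260+x/4-.4,140+y/4-.4); q=lambda x,y:(200+x/4-.4,180+y/4-.4)
A=px2w(d,[t(109,467),t(363,454)],.0425); B=px2w(s,[q(430,206),q(672,285)],.0425)
for n,w in(("top",A),("scene",B)):
    e=w[1]-w[0]; e=e[:2]; print(n,w[:,:2].round(4).tolist(),w.mean(0).round(4),np.hypot(*e),np.degrees(np.arctan2(e[1],e[0])))
F=px2w(d,[t(122,306),t(340,297),t(348,457),t(129,466)],.034); print(F.round(4).tolist(),F.mean(0))
Fl=px2w(d,[t(125,311),t(337,303),t(345,459),t(131,466)],.010); print("floor",Fl.round(4).tolist(),Fl.mean(0))
E
```

```text
top [[0.5128, 0.0834], [0.5219, -0.0508]] [0.5173 0.0163 0.0425] 0.1344578791711969 -86.14392746362108
scene [[0.5186, -0.055], [0.5088, 0.0797]] [0.5137 0.0123 0.0425] 0.135068222019786 94.15962808174221
[[0.6008, 0.0791, 0.034], [0.6076, -0.0382, 0.034], [0.521, -0.0433, 0.034], [0.5143, 0.0733, 0.034]] [0.56091917 0.01772669 0.034     ]
floor [[0.6023, 0.0789, 0.01], [0.6086, -0.0378, 0.01], [0.5224, -0.0429, 0.01], [0.5167, 0.0736, 0.01]] [0.5624678 0.0179352 0.01     ]
```

Request:
send_rows(
  plan=[
    [[0,-0.0005,-0.02],[0,0,0],60],
    [[0,0,-0.025],[0,0,0],60],
    [[0,0,-0.013],[0,0,0],60],
    [[0,0,-0.006],[0,0,0],60],
    [[0,0,0],[0,0,0],60],
    [[0,0,0],[0,0,0],255],
    [[0,0,0],[0,0,0],255],
    [[0,0,0],[0,0,0],255],
    [[0,0,0],[0,0,0],255],
    [[0,0,0],[0,0,0],255],
    [[0,0,0],[0,0,0],255],
    [[0,0,0],[0,0,0],255],
  ],
  newtons=12,
)

```text
time: 33.55
tool_pos: [0.6199, -0.1796, 0.004]
tool_rot: [3.142, 0.0, 2.801]
contact_force: [0.7, -0.1, 2.0]
opening: 0.0314
```

Request:
send_rows(
  plan=[
    [[0,0,0.005],[0,0,0],255],
    [[0,0,0.015],[0,0,0],255],
    [[0,0,0.025],[0,0,0],255],
    [[0,0,0.025],[0,0,0],255],
    [[0,0,0.02],[0,0,0],255],
    [[-0.005,0.012,0.005],[0,0,-0.08],255],
    [[-0.006,0.02,0],[0,0,-0.12],255],
    [[-0.006,0.02,0],[0,0,-0.12],255],
    [[-0.006,0.02,0],[0,0,-0.12],255],
    [[-0.006,0.02,0],[0,0,-0.12],255],
    [[-0.006,0.02,0],[0,0,-0.12],255],
    [[-0.006,0.02,0],[0,0,-0.12],255],
    [[-0.006,0.02,0],[0,0,-0.12],255],
    [[-0.006,0.02,0],[0,0,-0.12],255],
    [[-0.004,0.02,0],[0,0,-0.08],255],
    [[-0.001,0.0045,0],[0,0,-0.05],255],
    [[0,0,0],[0,0,0],255],
    [[0,0,0],[0,0,0],255],
  ],
)

```text
time: 35.35
tool_pos: [0.5622, 0.0168, 0.0996]
tool_rot: [3.14, 0.0, 1.632]
contact_force: [0.4, 0.2, 0.2]
opening: 0.0316
```

```bash
python3 - <<'E'
from h import *
import pickle
s=cam("scene");d=cam("top");o=robot.observe(); print(o["tool_pos"],o["tool_rot"])
crop(s,240,180,160,120,5,"a13.png");crop(d,260,140,180,130,4,"a13t.png")
E
```

```text
[0.56207644 0.01639875 0.09915148] [3.14093184e+00 2.48986100e-04 1.63130364e+00]
```

View pics/a13.png

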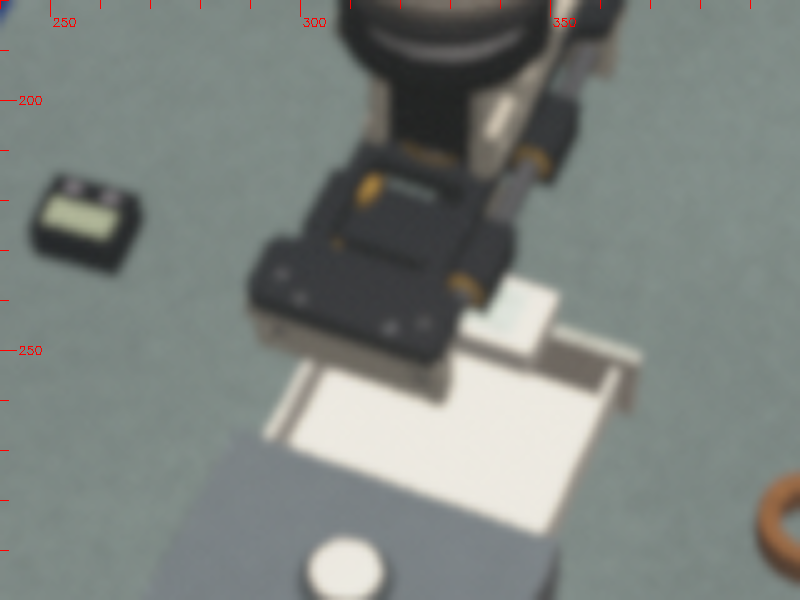

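View pics/a13t.png

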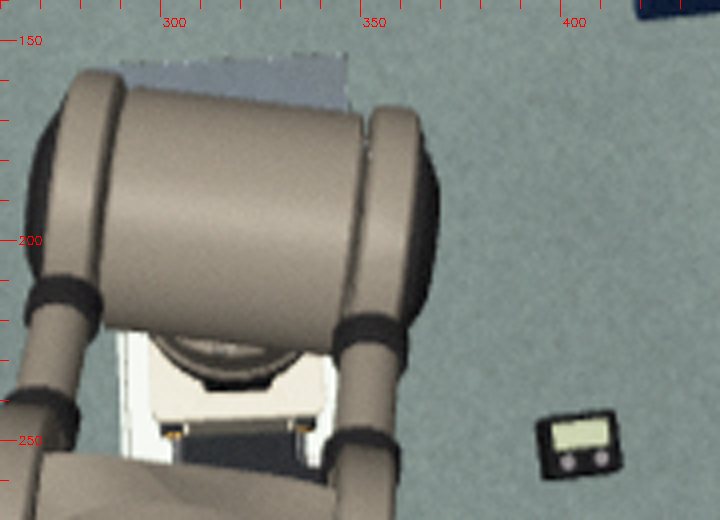

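The case hangs level above the open compartment, lined up with the front panel; its free end is at about (347,238). I'll lower it in stages.

Request:
send_rows(
  plan=[
    [[0,0,-0.02],[0,0,0],255],
    [[0,0,-0.02],[0,0,0],255],
    [[0,0,-0.01],[0,0,0],255],
    [[0,0,-0.01],[0,0,0],255],
    [[0,0,-0.005],[0,0,0],255],
    [[0,0,0],[0,0,0],255],
    [[0,0,0],[0,0,0],255],
  ],
)

```text
time: 36.15
tool_pos: [0.5622, 0.0169, 0.0342]
tool_rot: [3.141, 0.0, 1.631]
contact_force: [-0.1, -0.9, 0.4]
opening: 0.0319
```

```bash
python3 - <<'E'
from h import *
s=cam("scene");o=robot.observe(); print(o["tool_pos"],o["tool_rot"],o["contact_force"])
crop(s,260,200,120,90,6,"a14.png")
E
```

```text
[0.56232821 0.01686353 0.03437681] [3.14028551e+00 2.56379389e-04 1.63088737e+00] [-0.33198228  0.47378889 -0.6987533 ]
```

View pics/a14.png

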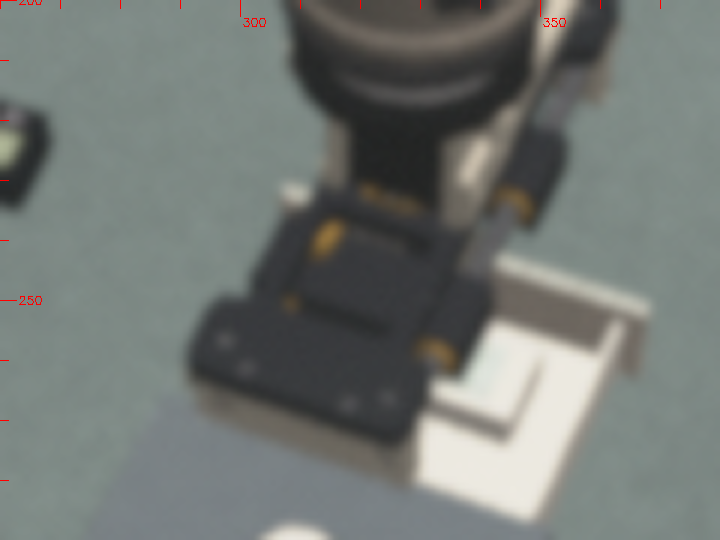

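The case is inside the compartment walls with room on both sides, and there is no contact force. I'll set it down and release gently.

Request:
send_rows(
  plan=[
    [[0,0,-0.01],[0,0,0],255],
    [[0,0,-0.006],[0,0,0],255],
    [[0,0,-0.003],[0,0,0],255],
    [[0,0,-0.001],[0,0,0],255],
    [[0,0,0],[0,0,0],255],
    [[0,0,0],[0,0,0],255],
  ],
)

```text
time: 36.8
tool_pos: [0.5617, 0.017, 0.0138]
tool_rot: [-3.142, -0.0, 1.631]
contact_force: [-0.5, 1.4, 3.4]
opening: 0.032
```

Request:
send_rows(
  plan=[
    [[0,0,0],[0,0,0],150],
    [[0,0,0],[0,0,0],150],
    [[0,0,0],[0,0,0],150],
    [[0,0,0],[0,0,0],150],
    [[0,0,0.004],[0,0,0],150],
    [[0,0,0.01],[0,0,0],150],
    [[0,0,0.02],[0,0,0],150],
    [[0,0,0.03],[0,0,0],150],
    [[0,0,0.04],[0,0,0],150],
    [[0,0,0.03],[0,0,0],150],
    [[-0.02,0.02,0.03],[0,0,0],150],
    [[-0.02,0.04,0.02],[0,0,0],150],
    [[-0.02,0.04,0.01],[0,0,0],150],
    [[-0.02,0.04,0],[0,0,0],150],
    [[-0.02,0.04,0],[0,0,0],150],
    [[-0.02,0.04,0],[0,0,0],150],
    [[-0.02,0.02,0],[0,0,0],150],
    [[0,0,0],[0,0,0],150],
    [[0,0,0],[0,0,0],150],
  ],
)

```text
time: 38.7
tool_pos: [0.4217, 0.2572, 0.2085]
tool_rot: [3.14, -0.0, 1.632]
contact_force: [-0.2, -0.3, -0.3]
opening: 0.0381
```

```bash
python3 - <<'E'
from h import *
s=cam("scene");d=cam("top");o=robot.observe(); print(o["tool_pos"],o["contact_force"])
cv2.imwrite("pics/f_s.png",s["pixels"][:,:,::-1]);cv2.imwrite("pics/f_t.png",d["pixels"][:,:,::-1])
crop(s,160,150,200,150,4,"f_sc.png")
E
```

```text
[0.42249133 0.25632696 0.20820892] [-1.05721577 -0.61834133 -0.41275399]
```

View pics/f_s.png

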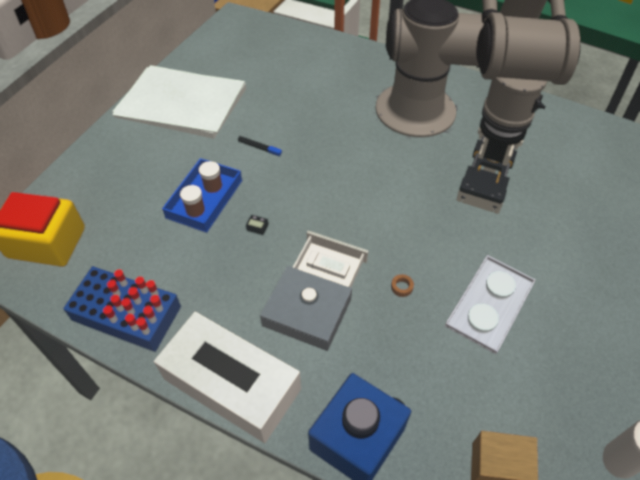

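View pics/f_sc.png

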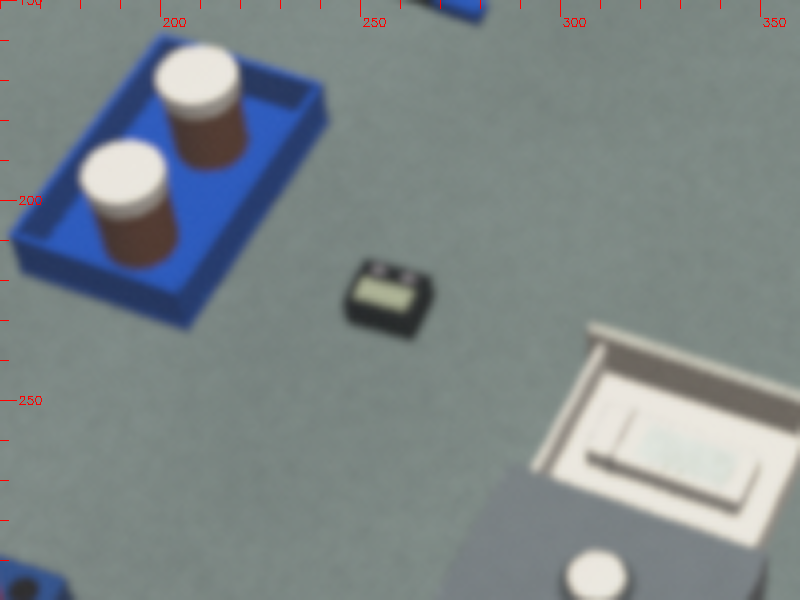

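View pics/f_t.png

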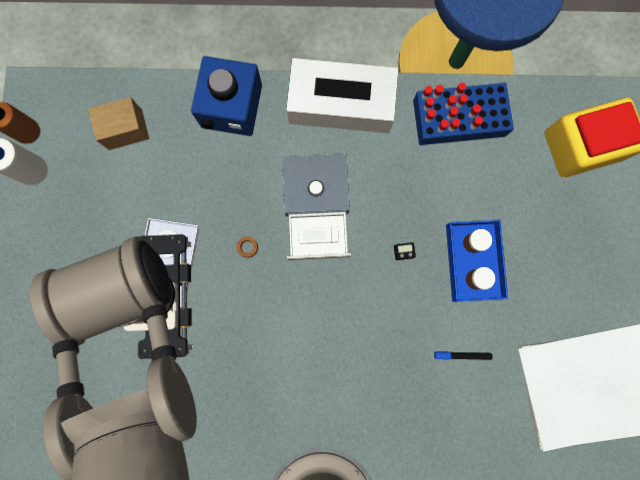

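The final pictures show the following:
- **Jars:** both stand upright in the bin at about (191,199) and (209,176).
- **Dishes:** both lie flat in the tray at (500,285) and (484,317).
- **Slide case:** it lies label up in the open drawer at (329,263).
- **Arm:** clear of everything, so I'm handing in.

```bash
python3 -c "
from cell import robot
print(robot.hand_in(), robot.observe()['time'])"
```

```text
the job is handed in; nothing more can be done
the job is handed in; nothing more can be done
```

The bench is cleared and the job handed in at about 39 s of the 138 s allowed. I went in the order asked: both jars, both dishes, the button, then the slide case.

My last checks, from both cameras with the arm raised clear:
- **Jars:** both stand upright in the blue bin and were never tipped on the way.
- **Dishes:** both lie flat, lid up and side by side in the metal tray. In the last top view the arm partly hid the tray, so this rests on the scene camera.
- **Slide case:** it lies label up in the drawer, which is open and has stayed open.
- **Forces:** no reading passed about 5 N, although I only read forces at the end of each move.

The two cameras disagreed by 3–4 mm sideways for most things, and by about 8 mm along x for the bin. I placed to values between the two, and every grasp and placing came out right the first time.

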